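Park the blue filament feeder open

TASK

Open the blue filament feeder for a filament change: push its blue pad down into the housing against the spring and, keeping it down, slide its white keeper by the crossbar all the way across (away from the open part of the pad), so that the pad stays trapped down when you let go. Do not touch the feeder with the orange pad.

Things in the scene. Friction and masses are not known exactly. Their poses are not given: they have to be found in the camera images.
- feeder_blue: Feeder with the blue pad, fixed on the table. Origin: centre of the black housing's underside; z up. Housing 80 (x) x 110 (y) x 45 mm high; dark motor on its +x side out to x=79. All mm below are in this frame. Closed fingertips press the pad at y=-42..0, then travel to +y still pressing: they meet the crossbar and carry the keeper until its lugs cover the plunger's steel ears.
- blue_plunger (a joint): Sprung plunger, m pushed down: 0 up, 0.015 bottom stop. Its blue pad is 28 (x) x 80 mm (y=-42..+38), top at z=83 when up; it reaches under the crossbar all the way. Spring 3.6 N at the start, 6.6 N at the bottom. The keeper passes only if it is down 0.009 or more: press to about 0.012. Trapped, it rests near 0.009; untrapped, it springs back.
- blue_keeper (a joint): White keeper, m slid to the feeder's +y: starts at 0 to 0.006, end stop 0.028; blocked near 0.010 while the pad is up. Crossbar over the pad: 68 mm along x, 8 thick, z=87..103; its -y face is at y=8 mm when the joint reads 0. It stands on two arms along y at x=+-30, tops z=65, with lugs inward. Moves with 1 to 2 N, stays where left.
- feeder_orange: Second feeder, fixed, the same in every part and size, but its pad is orange. Origin: centre of the housing's underside. To be left alone.

How it is judged:
By the outcome, as a careful person would: the job done as asked, in the order asked, and still so for the second after the job is handed in, with the robot touching nothing.
It also fails if it takes over 29 s, if anything falls off the work surface, if the arm or the gripper's body presses on something with over 40 N, if the wrist force passes 120 N, or if a joint passes its speed limit or range.

ROBOT

A 7-joint arm with a two-finger parallel gripper is mounted at the origin on the work surface. World frame = base frame: x ahead of the robot, y to its left, z up, the work surface at z = 0. Lengths are in m, angles in rad, forces in N, time in s.
With the tool pointing down it reaches from about 0.425 to 0.8 m from the base axis. Payload 8.3 kg.
Tool frame: the origin (TCP) lies midway between the tips of the shut fingers; the grasp point (between the pads) lies 19 mm behind it; z points along the fingers, y is the direction in which the jaws open and shut (so a half turn about z gives the same grasp; the last joint's range is limited). The gripper opens to 85 mm and grips with 20 to 120 N. Pads are 22 mm wide; open, the fingers measure 114 mm over their backs; the gripper's body (76 mm by 85 mm) begins 54 mm behind the grasp point. The pads swing forward as they close: fully open they stand 13 mm farther back than shut.
Start: joints at [-1.367, 0.383, 0.016, 1.37, -0.006, 1.388, -0.046], TCP at [0.165, 0.603, 0.231] pointing down, gripper open.
Joint ranges: [-2.95, 2.95], [-0.25, 2.06], [-1.52, 1.56], [0.18, 2.33], [-1.44, 4.58], [0.02, 2.06], [-3.01, 3.01]. Speed limits (rad/s): [2.39, 2.39, 3.01, 3.01, 3.14, 3.14, 3.14].

INTERFACE

Orientations are given as a unit quaternion [w, x, y, z].
In Python, from cell import state, capture, calibration, finish_job gives the robot as it stands. The module is installed in compiled form; this text tells all that it offers.
- The arm moves only by the shell command python3 -m crank 'ROWS' [FORCE]. ROWS is JSON, a list of rows, each a list of 7 numbers: the turn, a rotation vector about the world's x, y, z in degrees, then the shift along the world's x, y, z in m, then the gripper's target within -1 to 1 (fully open at 1, half-way at 0, shut at -1). In form: [[wx, wy, wz, x, y, z, fingers], ...]. A call has 1 to 8 rows; each row is the pose to reach, as a shift and turn from the pose commanded when the call began; what a row does not reach only later rows make up. A row lasts 1/10 s, in which the tool goes at most 50 mm and 8.59 degrees, less where a joint would pass 70% of its speed; a pose out of reach is approached as far as the arm can. A call with a gripper value outside its range is refused whole. The fingers move at their own pace and stop on an object; FORCE is the grip in N (left out, the last holds). Time passes only in rows, so rows that repeat a pose let the fingers close. It gives the time, the measured TCP pose, the force and the opening at its end, in the units of the state.
- state(): the state, without advancing time (a new reading comes with each control period).
- capture(name): name is "scene" or "top" or "wrist"; returns the picture (420x560x3 uint8, red, green, blue); there is no depth.
- calibration(name): a dict with "camera_matrix" (3x3 intrinsics, pixels), "R" (3x3) and "t" (3): a world point X has camera coordinates R X + t. Camera axes: x right, y down, z forward; pixel columns grow to the right and rows downward; lengths in m; the calibration is good to about 2 mm. A picture is of the moment at which its call begins: read the wrist's pose just before it. calibration takes no time and is no camera call; for the wrist camera it gives the pose at the moment of the call.
- finish_job(): hands the job in, once; it reports no verdict.
The state is a dict: "time": time; "joints": joint angles; "joint_velocities": joint speeds; "effort": joint torques, N m; "tcp_pos": TCP position; "tcp_rot": TCP orientation; "force": force on the tool from outside, world axes, zero at the start; "ft_torque": the same for the moment, N m; "finger_gap": finger opening in m.
Only numpy, scipy, OpenCV 4.12 (cv2) and the standard library are available. Lean on these libraries where they do the work, as an engineer would, in place of code of your own. Each camera call takes 0.05 s, during which the arm holds its last target. There are 200 camera calls.

## Working session

There is one attempt and no reset: what is moved stays moved. The work goes in short steps, Python scripts to look and compute and a shell command to move; the robot and the scene stay as the last step left them, time stands still between calls to the robot, and variables do not carry over. Pictures are saved under pics/ and viewed, about 8 in all and at most 12, crops included, and the job is handed in when it is done.

```bash
mkdir -p pics; python3 - <<'E'
from cell import *
import cv2,json
s=state();print({k:s[k] for k in('time','tcp_pos','tcp_rot','force','finger_gap')})
for n in('scene','top'):
    im=capture(n);cv2.imwrite(f'pics/{n}0.png',im[:,:,::-1]);c=calibration(n);print(n,c)
E
```

```text
{'time': 0.0, 'tcp_pos': array([0.16460794, 0.60242287, 0.23027648]), 'tcp_rot': array([-1.16343638e-04,  1.32973764e-01,  9.91119097e-01, -9.48479211e-04]), 'force': array([-0.3284507 ,  0.15207888, -0.41285967]), 'finger_gap': 0.0853895960565447}
scene {'camera_matrix': array([[381.34729482,   0.        , 278.07858889],
       [  0.        , 381.34729482, 204.11319805],
       [  0.        ,   0.        ,   1.        ]]), 'R': array([[ 0.28683568,  0.95793636, -0.0091228 ],
       [ 0.68392388, -0.21143752, -0.69824229],
       [-0.67080058,  0.19404151, -0.71580338]]), 't': array([-0.1471771 , -0.34100308,  1.07097553])}
top {'camera_matrix': array([[502.67759885,   0.        , 278.1498831 ],
       [  0.        , 502.67759885, 217.12857741],
       [  0.        ,   0.        ,   1.        ]]), 'R': array([[ 0.00235621, -0.99998751,  0.00440855],
       [-0.99487471, -0.00278977, -0.10107686],
       [ 0.1010879 , -0.00414779, -0.99486885]]), 't': array([-0.0196337 ,  0.55216677,  0.80280855])}
```

View pics/top0.png

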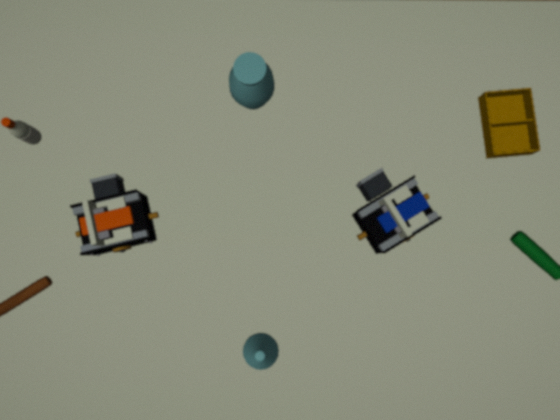

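View pics/scene0.png

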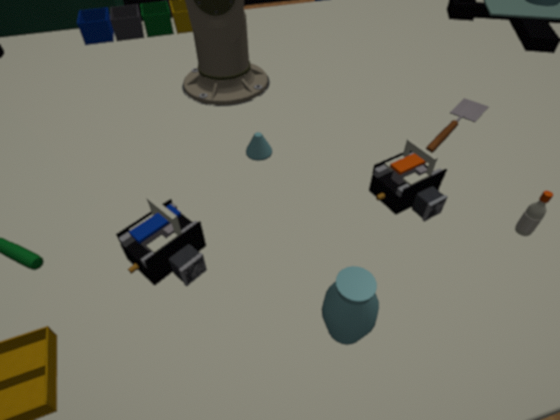

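```bash
python3 - <<'E'
import cv2
a=cv2.imread('pics/top0.png')[160:265,340:450];b=cv2.imread('pics/scene0.png')[190:295,105:215]
f=lambda x,w:cv2.resize(x,None,fx=w,fy=w,interpolation=cv2.INTER_CUBIC)
o=cv2.hconcat([f(a,3.6),f(b,3.6)]);o=cv2.convertScaleAbs(o,alpha=1.6);cv2.imwrite('pics/crop.png',o);print(o.shape)
E
```

```text
(378, 792, 3)
```

View pics/crop.png

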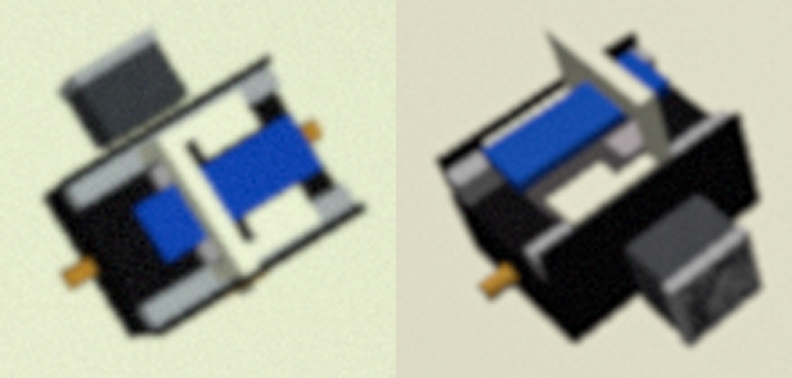

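```bash
cat >h.py <<'E'
import numpy as np
from cell import calibration
def proj(n,X,c=None):
    c=c or calibration(n);p=(np.asarray(X)@c['R'].T+c['t'])@c['camera_matrix'].T;return p[...,:2]/p[...,2:]
def w(P,p):
    P=np.asarray(P,float)/1000;c,s=np.cos(p[2]),np.sin(p[2])
    return np.c_[c*P[:,0]-s*P[:,1]+p[0],s*P[:,0]+c*P[:,1]+p[1],P[:,2]]
E
python3 - <<'E'
from h import *
from scipy.optimize import least_squares
T=[((14,-42,83),(285,115)),((-14,-42,83),(325,168)),((14,38,83),(133,212)),((-14,38,83),(170,263))]
S=[((-14,-42,83),(483,150)),((14,-42,83),(522,188)),((14,38,83),(665,82)),((40,-55,0),(577,340)),((40,55,0),(757,203))]
tp=[a for a,b in T];tq=np.array([b for a,b in T])/3.6+[340,160]
sp=[a for a,b in S];sq=(np.array([b for a,b in S])-[396,0])/3.6+[105,190]
f=lambda p:np.r_[(proj('top',w(tp,p))-tq).ravel(),(proj('scene',w(sp,p))-sq).ravel()]
r=least_squares(f,[.55,-.2,.5],loss='soft_l1');p=r.x;print(p,np.degrees(p[2]));print(r.fun.reshape(-1,2).round(1))
# keeper: crossbar -y top edge predicted vs q, scene top crop coords
for q in(0,6):
  for y in (8,16):
    X=w([(-34,y+q,103),(34,y+q,103)],p)
    print(q,y,((proj('scene',X)-[105,190])*3.6+[396,0]).round(),((proj('top',X)-[340,160])*3.6).round())
E
```

```text
[ 0.55401485 -0.2106523   0.55942901] 32.05292117128038
[[ 1.2 -1. ]
 [ 0.1 -0.6]
 [ 0.3 -0.9]
 [-0.   0.3]
 [-0.7 -1. ]
 [-0.9 -2.2]
 [ 1.7 -2.2]
 [ 0.3  1.4]
 [ 2.2 -1.6]]
0 8 [[539.  29.]
 [635. 104.]] [[267. 263.]
 [178. 126.]]
0 16 [[555.  19.]
 [651.  93.]] [[251. 274.]
 [162. 136.]]
6 8 [[551.  22.]
 [647.  96.]] [[255. 271.]
 [166. 134.]]
6 16 [[566.  12.]
 [662.  85.]] [[239. 281.]
 [150. 144.]]
```

```bash
python3 -m crank '[[0,0,-8,0.032,-0.038,0,-1],[0,0,-16,0.064,-0.076,0,-1],[0,0,-24,0.096,-0.115,0,-1],[0,0,-32,0.128,-0.154,0,-1],[0,0,-40,0.16,-0.192,0,-1],[0,0,-42.6,0.192,-0.23,0,-1],[0,0,-42.6,0.22,-0.269,0,-1],[0,0,-42.6,0.25,-0.308,0,-1]]' 60
```

```text
time: 0.9
tcp_pos: [0.4153, 0.293, 0.2311]
tcp_rot: [-0.0, 0.484, 0.875, -0.0]
force: [0.6, 1.5, -0.2]
finger_gap: 0.0005
```

```bash
python3 -m crank '[[0,0,0,0.03,-0.04,0,-1],[0,0,0,0.055,-0.083,0,-1],[0,0,0,0.08,-0.126,0,-1],[0,0,0,0.1,-0.17,0,-1],[0,0,0,0.12,-0.215,0,-1],[0,0,0,0.13,-0.263,0,-1],[0,0,0,0.137,-0.312,0,-1],[0,0,0,0.14,-0.36,0,-1]]'
python3 -m crank '[[0,0,0,0.003,-0.048,0,-1],[0,0,0,0.005,-0.095,0,-1],[0,0,0,0.007,-0.13,0,-1],[0,0,0,0.01,-0.161,0,-1],[0,0,0,0.01,-0.161,0,-1]]'
python3 - <<'E'
from cell import *
import cv2,pickle
s=state();print(s['tcp_pos'],s['tcp_rot'],s['joints'],s['force'])
c=calibration('wrist');im=capture('wrist');cv2.imwrite('pics/w1.png',im[:,:,::-1]);pickle.dump(c,open('w1.pkl','wb'))
E
```

```text
time: 1.7
tcp_pos: [0.5547, -0.0672, 0.2309]
tcp_rot: [-0.0, 0.484, 0.875, -0.0]
force: [1.0, -0.1, 0.4]
finger_gap: -0.0001
time: 2.2
tcp_pos: [0.5629, -0.2319, 0.2309]
tcp_rot: [0.0, 0.487, 0.873, -0.002]
force: [-0.2, 0.6, 0.4]
finger_gap: 0.0003
[ 0.56289181 -0.23190314  0.23089537] [ 1.15569708e-05  4.87258707e-01  8.73256253e-01 -1.57104786e-03] [-0.16160386  0.40188963  0.68615512  1.44267544 -0.25161498  1.38710945
  1.08405933] [-0.23093834  0.62193807  0.35641936]
```

View pics/w1.png

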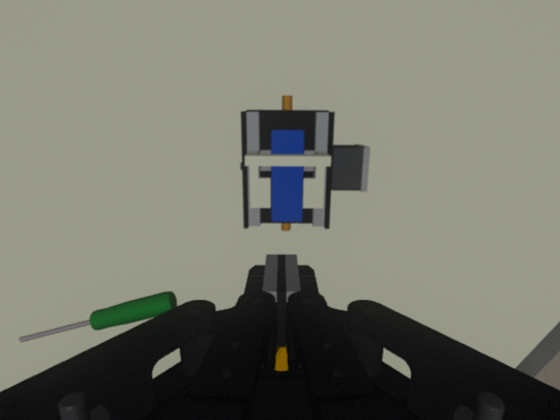

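```bash
python3 - <<'E'
from h import *
import pickle
from scipy.optimize import least_squares
c=pickle.load(open('w1.pkl','rb'))
P=[(14,38,83),(-14,38,83),(14,-42,83),(-14,-42,83)];q=np.array([(304,130),(271,130),(302.5,222),(271.5,222)])
f=lambda p:(proj('wrist',w(P,p),c)-q).ravel()
r=least_squares(f,[.554,-.2107,.559]);p=r.x;print(p,np.degrees(p[2]),r.fun.round(1))
for Q in(0,3,6):print(Q,proj('wrist',w([(-34,8+Q,103),(34,8+Q,103),(-34,8+Q,87),(34,16+Q,103)],p),c).round())
print(w([(0,-22,83),(0,-42,83)],p), w([(0,30,0)],p)-w([(0,0,0)],p))
E
```

```text
[ 0.55517515 -0.21089186  0.55254546] 31.658522921910876 [ 0.5 -0.4 -0.5 -0.4  0.3  0.5 -0.3  0.4]
0 [[245. 169.]
 [331. 169.]
 [247. 167.]
 [331. 159.]]
3 [[245. 166.]
 [331. 166.]
 [247. 163.]
 [331. 155.]]
6 [[245. 162.]
 [331. 162.]
 [247. 159.]
 [331. 151.]]
[[ 0.56672198 -0.22961806  0.083     ]
 [ 0.57721909 -0.24664189  0.083     ]] [[-0.01574567  0.02553574  0.        ]]
```

```bash
python3 -m crank '[[0,0,0,0.003,0.004,-0.04,-1],[0,0,0,0.003,0.004,-0.08,-1],[0,0,0,0.003,0.004,-0.115,-1],[0,0,0,0.003,0.004,-0.135,-1],[0,0,0,0.003,0.004,-0.139,-1],[0,0,0,0.003,0.004,-0.139,-1]]'; python3 -c "
from cell import *
s=state();print(s['tcp_pos'],s['force'])"
```

```text
time: 2.85
tcp_pos: [0.5678, -0.2208, 0.092]
tcp_rot: [-0.001, 0.483, 0.875, 0.0]
force: [-0.1, -0.6, -0.9]
finger_gap: -0.0002
[ 0.56776964 -0.22079437  0.09201049] [-0.05687933 -0.57642503 -0.88182231]
```

```bash
python3 -m crank '[[0,0,0,-0.001,-0.009,0,-1],[0,0,0,-0.001,-0.009,-0.004,-1],[0,0,0,-0.001,-0.009,-0.008,-1],[0,0,0,-0.001,-0.009,-0.012,-1],[0,0,0,-0.001,-0.009,-0.016,-1],[0,0,0,-0.001,-0.009,-0.020,-1],[0,0,0,-0.001,-0.009,-0.020,-1]]'; python3 - <<'E'
from cell import *
import cv2
s=state();print(s['tcp_pos'],s['force'])
im=capture('scene')[160:300,90:230];cv2.imwrite('pics/s2.png',cv2.convertScaleAbs(cv2.resize(im[:,:,::-1],None,fx=4,fy=4,interpolation=2),alpha=1.5))
E
```

```text
time: 3.55
tcp_pos: [0.5671, -0.2315, 0.0723]
tcp_rot: [0.0, 0.484, 0.875, -0.0]
force: [-0.2, -3.0, 6.2]
finger_gap: 0.0
[ 0.56705504 -0.23154721  0.07225182] [-0.20385723 -3.01159153  6.18475519]
```

View pics/s2.png

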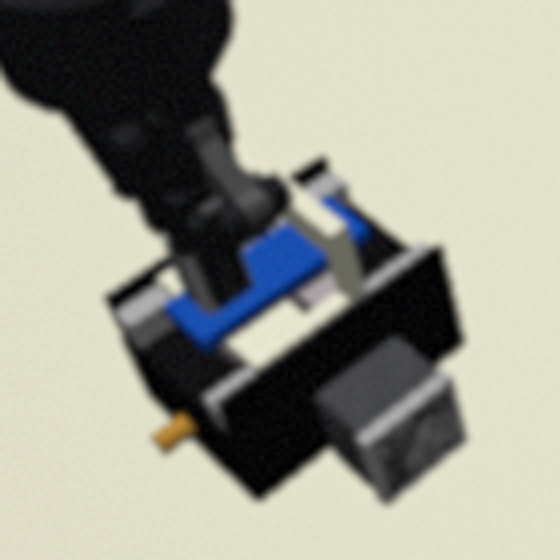

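```bash
python3 -m crank '[[0,0,0,-0.0015,0.0025,-0.0008,-1],[0,0,0,-0.0042,0.0068,-0.0008,-1],[0,0,0,-0.0068,0.011,-0.0008,-1],[0,0,0,-0.0095,0.0153,-0.0008,-1],[0,0,0,-0.012,0.0196,-0.0008,-1],[0,0,0,-0.0147,0.0238,-0.0008,-1],[0,0,0,-0.0173,0.028,-0.0008,-1],[0,0,0,-0.02,0.0323,-0.0008,-1]]'; python3 - <<'E'
from h import *;from cell import state
s=state();d=s['tcp_pos'][:2]-[.5552,-.2109];print(d@[.851,.5255],d@[-.5255,.851],s['tcp_pos'],s['force'])
E
```

```text
time: 4.4
tcp_pos: [0.5475, -0.1992, 0.0722]
tcp_rot: [0.001, 0.484, 0.875, 0.0]
force: [3.0, -3.5, 6.2]
finger_gap: -0.0001
-0.00037252241096483694 0.014013730488018728 [ 0.54752147 -0.19917419  0.07224326] [ 3.02143399 -3.50396851  6.23091421]
```

```bash
python3 -m crank '[[0,0,0,-0.0016,0.0026,0,-1],[0,0,0,-0.003,0.0048,0,-1],[0,0,0,-0.0042,0.0068,0,-1],[0,0,0,-0.0053,0.0085,0,-1],[0,0,0,-0.0058,0.0094,0,-1],[0,0,0,-0.0058,0.0094,0,-1]]'; python3 - <<'E'
from h import *;from cell import state
s=state();d=s['tcp_pos'][:2]-[.5552,-.2109];print(d@[.851,.5255],d@[-.5255,.851],s['tcp_pos'],s['force'],s['force'][:2]@[-.5255,.851])
E
```

```text
time: 5.0
tcp_pos: [0.5422, -0.1905, 0.0723]
tcp_rot: [0.002, 0.484, 0.875, -0.0]
force: [5.1, -5.6, 3.5]
finger_gap: -0.0
-0.00033638580360936636 0.02423984668927915 [ 0.54218027 -0.19045584  0.07229529] [ 5.13322862 -5.56585179  3.45698129] -7.434051512983412
```

```bash
python3 -m crank '[[0,0,0,-0.0008,0.0013,0,-1],[0,0,0,-0.0016,0.0026,0,-1],[0,0,0,-0.0016,0.0026,0,-1]]'; python3 - <<'E'
from h import *;from cell import state,capture
import cv2
s=state();d=s['tcp_pos'][:2]-[.5552,-.2109];print(d@[.851,.5255],d@[-.5255,.851],s['tcp_pos'],s['force'],s['force'][:2]@[-.5255,.851])
f=lambda im:cv2.convertScaleAbs(cv2.resize(im[:,:,::-1],(396,396),interpolation=2),alpha=1.5)
cv2.imwrite('pics/s3.png',cv2.hconcat([f(capture('scene')[170:290,100:220]),f(capture('top')[150:270,340:460])]))
E
```

```text
time: 5.3
tcp_pos: [0.5419, -0.1902, 0.0726]
tcp_rot: [0.004, 0.485, 0.875, -0.001]
force: [12.8, -13.1, -4.1]
finger_gap: -0.0
-0.0004964914903785398 0.024596683357502362 [ 0.54185662 -0.19023639  0.07257009] [ 12.79545457 -13.11984734  -4.11537139] -17.889001466352436
```

View pics/s3.png

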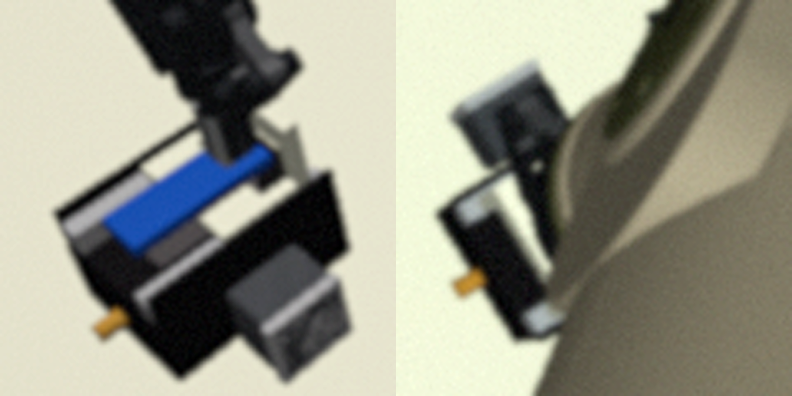

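```bash
python3 -m crank '[[0,0,0,0.0016,-0.0026,0,-1],[0,0,0,0.0035,-0.0057,0,-1],[0,0,0,0.0035,-0.0057,0.004,-1],[0,0,0,0.0035,-0.0057,0.012,-1],[0,0,0,0.0035,-0.0057,0.04,-1],[0,0,0,0.0035,-0.0057,0.08,-1],[0,0,0,0.004,-0.03,0.12,-1],[0,0,0,0.006,-0.06,0.15,-1]]'; python3 - <<'E'
from h import *;from cell import state,capture
import cv2,pickle
s=state();print(s['tcp_pos'],s['force'])
c=calibration('wrist');pickle.dump(c,open('w2.pkl','wb'))
f=lambda im:cv2.convertScaleAbs(cv2.resize(im[:,:,::-1],(396,396),interpolation=2),alpha=1.5)
W=capture('wrist');cv2.imwrite('pics/w2.png',W[:,:,::-1])
cv2.imwrite('pics/s4.png',cv2.hconcat([f(capture('scene')[190:300,100:210]),f(W[80:240,210:370])]))
E
```

```text
time: 6.2
tcp_pos: [0.5457, -0.2455, 0.2242]
tcp_rot: [0.0, 0.482, 0.876, 0.001]
force: [1.4, -0.6, -1.3]
finger_gap: 0.0002
[ 0.54565652 -0.24554697  0.22424374] [ 1.44092083 -0.61209005 -1.33673051]
```

View pics/s4.png

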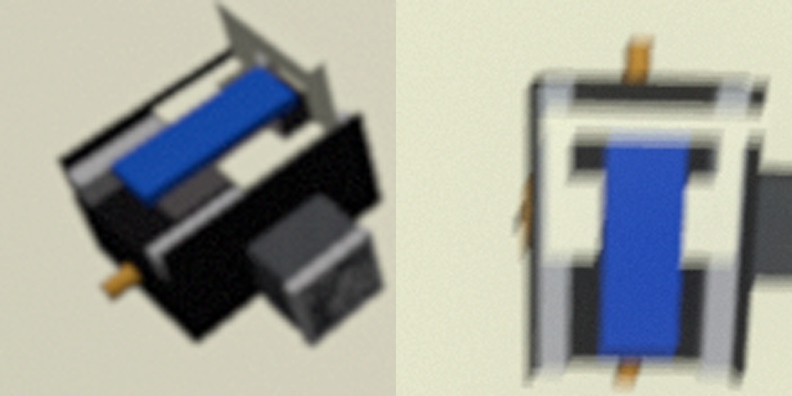

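```bash
python3 - <<'E'
from h import *;import pickle
c=pickle.load(open('w2.pkl','rb'));p=[.5552,-.2109,.5525]
for z in(83,74):
  P=w([(-14,-42,z),(14,-42,z),(14,38,z)],p);print(z,((proj('scene',P)-[100,190])*3.6).round().tolist(),((proj('wrist',P,c)-[210,80])*2.475).round().tolist())
for q in(24,28):
  P=w([(-34,8+q,103),(34,8+q,103),(34,16+q,103)],p);print(q,((proj('scene',P)-[100,190])*3.6).round().tolist(),((proj('wrist',P,c)-[210,80])*2.475).round().tolist())
E
```

```text
83 [[102.0, 148.0], [140.0, 182.0], [293.0, 77.0]] [[211.0, 352.0], [291.0, 353.0], [303.0, 117.0]]
74 [[108.0, 162.0], [145.0, 196.0], [297.0, 90.0]] [[210.0, 345.0], [288.0, 346.0], [299.0, 117.0]]
24 [[207.0, 2.0], [302.0, 75.0], [317.0, 64.0]] [[154.0, 137.0], [377.0, 140.0], [379.0, 113.0]]
28 [[214.0, -3.0], [310.0, 70.0], [324.0, 59.0]] [[154.0, 124.0], [378.0, 126.0], [380.0, 99.0]]
```

```bash
python3 -c "
from cell import *
finish_job();print(state()['time'])"
```

```text
the job is handed in; nothing more can be done
the job is handed in; nothing more can be done
```

The blue feeder is open: its pad is trapped down under the keeper, and I handed the job in after about 6.3 s of robot time. I found the feeder in the camera images and pressed the pad down about 11 mm with shut fingertips. Still pressing, I carried the crossbar to the +y end stop, where the push force rose to about 18 N with almost no further motion. Then I backed off and lifted clear.

**Last checks:**
- With the arm clear, the scene picture shows the pad about 9 mm lower than at the start, which matches the trapped position.
- The crossbar sits near the end stop, at about 26–28 mm by projection.
- The highest wrist reading I took was about 19 N. It was sampled only between moves.
- I kept the arm well away from the orange feeder.
- **Disagreements:** the press force fell from 6.2 N to 3.5 N, then to −4 N while pushing on the stop. I took this as side load there. The last wrist picture is less clear on pad height than the scene view, so I relied on the scene view.

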